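# Put the laboratory bench back in order after a test run

### The arm

A 6-joint arm with a two-finger parallel gripper is mounted at the origin on the work surface. World frame = base frame: x ahead of the robot, y to its left, z up, the work surface at z = 0. Lengths are in m, angles in rad, forces in N, time in s.
With the tool pointing down it reaches from about 0.225 to 0.875 m from the base axis. Payload 3.4 kg.
Tool frame: the origin (TCP) lies midway between the tips of the shut fingers; the grasp point (between the pads) lies ctrl.hold_point_z behind it (ctrl.hold_point_z is the distance from the TCP to the grasp point, in m); z points along the fingers, y is the direction in which the jaws open and shut (so a half turn about z gives the same grasp; the last joint's range is limited). The gripper opens to 85 mm and grips with 20 to 120 N. Pads are 22 mm wide; open, the fingers measure 114 mm over their backs; the gripper's body (76 mm by 85 mm) begins 54 mm behind the grasp point. The pads swing forward as they close: fully open they stand 13 mm farther back than shut.
Start: joints at [-1.254, 0.276, 1.505, -0, 1.361, -0.121], TCP at [0.244, -0.521, 0.202] pointing down, gripper open.
Joint ranges: [-2.89, 2.89], [-0.75, 2.08], [0.22, 2.7], [-1.18, 4.32], [0.11, 2.71], [-2.7, 2.7]. Speed limits (rad/s): [2.57, 2.57, 3.14, 3.14, 3.14, 3.14].

### API

Orientations are given as a unit quaternion [w, x, y, z].
In Python, from station import ctrl gives the robot as it stands.
- The arm moves only by the shell command python3 -m inch 'ROWS' [OPENING] [FORCE]. ROWS is JSON, a list of rows, each a list of 6 numbers: the shift along the tool's x, y, z in m, then the turn, a rotation vector about the tool's x, y, z in degrees. A call has exactly 8 rows; each row shifts and turns the commanded pose from where the row before left it, along the tool's axes as they then stand; what a row does not reach is not made up. A row lasts 1/8 s, in which the tool goes at most 62.5 mm and 10.7 degrees, less where a joint would pass 70% of its speed; a pose out of reach is approached as far as the arm can. A call is refused whole if a number of a shift passes 0.0625 or a number of a turn 10.7, either way. A call with a gripper value outside its range is refused whole. OPENING is the closure, from 0 (fully open) to 1 (shut), set as the call begins (- or left out, the last holds). The fingers move at their own pace and stop on an object; FORCE is the grip in N (left out, the last holds). Time passes only in rows, so rows that do not move let the fingers close, or fill a call up. It gives the time, the measured TCP pose, the force and the opening at its end, in the units of the state.
- ctrl.sense(): the state, without advancing time (a new reading comes with each control period).
- ctrl.capture(name): name is "side" or "top"; returns the picture (384x512x3 uint8, blue, green, red); there is no depth.
- ctrl.camera_params(name): a dict with "fx", "fy", "cx", "cy" (pixels), "R" (3x3) and "t" (3): a world point X has camera coordinates R X + t. Camera axes: x right, y down, z forward; pixel columns grow to the right and rows downward; lengths in m; the calibration is good to about 2 mm. A picture is of the moment at which its call begins. camera_params takes no time and is no camera call.
- ctrl.hand_in(): hands the job in, once; it reports no verdict.
The state is a dict: "time_s": time; "q": joint angles; "qvel": joint speeds; "effort": joint torques, N m; "position": TCP position; "tcp_rot": TCP orientation; "force": force on the tool from outside, world axes, zero at the start; "wrist_torque": the same for the moment, N m; "opening": finger opening in m.
Only numpy, scipy, OpenCV 4.12 (cv2) and the standard library are available. Lean on these libraries where they do the work, as an engineer would, in place of code of your own. Each camera call takes 0.05 s, during which the arm holds its last target.

### The job

Sort the five things on the bench into their places. Stand the wide bottle in the larger bay of the bottle rack and the slim vial in its smaller bay; lay both slide boxes right way up and flat on the floor of the rectangular steel tray, neither on top of the other or on the rim; stand the black light cap, right way up, in the round steel dish. Never lay the wide bottle or the slim vial over, and leave the two little white sample cups standing where they are.

Things in the scene. Friction and masses are not known exactly. Their poses are not given: they have to be found in the camera images.
- wide_bottle: The wide bottle: upright round amber bottle with white screw cap, 40 mm in diameter over the straight body from 0 to 54 mm, white cap 32 mm in diameter on top, 75 mm tall in all, about 90 g. Starts standing. Origin: centre of its underside, z up.
- slim_vial: The slim vial: upright round amber vial with white screw cap, 26 mm in diameter over the straight body from 0 to 49 mm, white cap 20 mm in diameter on top, 70 mm tall in all, about 40 g. Starts standing. Origin: centre of its underside, z up.
- small_slide_box: The small slide box: closed grey plastic box with a paper label on top, 80 mm long (its x), 30 mm wide (its y), 36 mm high, about 60 g. Starts with the label up, its length within 0.5 rad of the world's x. Origin: centre of its underside, z up.
- large_slide_box: The large slide box: as the small one but 46 mm wide: 80 mm long (its x), 46 mm wide (its y), 36 mm high, about 90 g. Starts with the label up, its length within 0.5 rad of the world's x. Origin: centre of its underside, z up.
- light_cap: The light cap of the analyser: black plastic cylinder, 34 mm in diameter up to 44 mm and 28 mm from there to its top at 50 mm, with a thin white line on its top, about 50 g. Starts standing, line up. Origin: centre of its underside, z up.
- bottle_rack: The bottle rack: fixed white plastic holder, 72 mm (its x) by 122 mm (its y), walls 24 mm high and 4 mm thick, floor 4 mm thick, any yaw. One wall across it makes two open bays: the larger, 64 by 64 mm inside, has its centre at y = -25 mm; the smaller, 64 mm (x) by 46 mm (y) inside, has its centre at y = +34 mm; both at x = 0. Origin: centre of its underside, z up.
- slide_tray: The slide tray: fixed low rectangular tray of bare steel, 126 mm (its x) by 166 mm (its y) outside, 120 by 160 mm inside, rim 12 mm high, floor 3 mm thick; yaw within 0.12 rad of the world's. There is room for both boxes side by side along y. Origin: centre of its underside, z up.
- cap_dish: The cap dish: fixed round dish of bare steel, 100 mm in diameter at the rim, rim 18 mm high, flat floor 4 mm thick and about 86 mm in diameter. Origin: centre of its underside, z up.
- cup_left: A bystander, to be left alone: little white sample cup, 24 mm in diameter, 22 mm tall, standing loose between the targets on the robot's left. Origin: centre of its underside, z up.
- cup_right: A bystander, to be left alone: the same kind of little white sample cup, standing loose between the targets on the robot's right. Origin: centre of its underside, z up.

How it is judged:
At the end, for the whole second after the job is handed in: Wide bottle in the larger bay, slim vial in the smaller; both slide boxes on the tray floor (within 46 mm in x, 68 mm in y of its centre); light cap within 32 mm of the dish centre. Each within 5 mm of its floor height and 0.12 rad of upright, released, at rest (0.02 m/s, 0.3 rad/s) (x of wide_bottle in the frame of bottle_rack between -0.016 and 0.016 m and y of wide_bottle in the frame of bottle_rack between -0.041 and -0.009 m and z of wide_bottle in the frame of bottle_rack between -0.001 and 0.009 m and x of slim_vial in the frame of bottle_rack between -0.023 and 0.023 m and y of slim_vial in the frame of bottle_rack between 0.02 and 0.048 m and z of slim_vial in the frame of bottle_rack between -0.001 and 0.009 m and x of small_slide_box in the frame of slide_tray between -0.046 and 0.046 m and y of small_slide_box in the frame of slide_tray between -0.068 and 0.068 m and z of small_slide_box in the frame of slide_tray between -0.002 and 0.008 m and x of large_slide_box in the frame of slide_tray between -0.046 and 0.046 m and y of large_slide_box in the frame of slide_tray between -0.068 and 0.068 m and z of large_slide_box in the frame of slide_tray between -0.002 and 0.008 m and horizontal distance between light_cap and cap_dish below 0.032 m and z of light_cap in the frame of cap_dish between -0.001 and 0.009 m and angle between each of wide_bottle, slim_vial, small_slide_box, large_slide_box, light_cap's own z axis and vertical below 0.12 rad and linear speed of each of wide_bottle, slim_vial, small_slide_box, large_slide_box, light_cap below 0.02 m/s and angular speed of each of wide_bottle, slim_vial, small_slide_box, large_slide_box, light_cap below 0.3 rad/s); the robot touches nothing.
It fails at once if the wide bottle or the slim vial is laid over (tilted more than 0.8 rad) (angle between any of wide_bottle, slim_vial's own z axis and vertical above 0.8 rad).
It fails at once if a sample cup is moved more than 20 mm or tipped more than 0.5 rad (distance of any of cup_left, cup_right from where it was at the start of the episode above 0.02 m or angle between any of cup_left, cup_right's own z axis and vertical above 0.5 rad).
It also fails if it takes over 131 s, if anything falls off the work surface, if the arm or the gripper's body presses on something with over 40 N, if the wrist force passes 120 N, or if a joint passes its speed limit or range.

## Working session

There is one attempt and no reset: what is moved stays moved. The work goes in short steps, Python scripts to look and compute and a shell command to move; the robot and the scene stay as the last step left them, time stands still between calls to the robot, and variables do not carry over. Pictures are saved under pics/ and viewed, and the job is handed in when it is done.

```bash
ls; mkdir -p pics
python3 - <<'E'
from station import ctrl
import cv2,json
s=ctrl.sense();print(s, ctrl.hold_point_z)
for n in("side","top"):
    cv2.imwrite(f"pics/{n}0.png",ctrl.capture(n));print(n,ctrl.camera_params(n))
E
```

```text
pics
{'time_s': 0.0, 'q': array([-1.25401231e+00,  2.76583027e-01,  1.50612709e+00, -1.19166479e-05,
        1.36072472e+00, -1.21003216e-01]), 'qvel': array([-5.23108667e-06,  1.10659234e-03, -1.36242733e-03, -1.76308926e-04,
       -7.47781307e-04, -2.45006411e-03]), 'effort': array([-2.62593458e-03, -4.16789138e+01, -2.45811832e+01, -5.45319799e-04,
        1.10081464e-02, -7.36505683e-07]), 'position': array([ 0.24356731, -0.52021241,  0.20064901]), 'tcp_rot': array([-9.16113093e-04,  9.76137613e-01,  2.17150899e-01, -9.58204450e-05]), 'force': array([0.38796078, 0.02604432, 0.46189759]), 'wrist_torque': array([ 0.0200333 ,  0.01771872, -0.04731519]), 'opening': 0.08539080442547539} 0.0187
side {'fx': 415.3076157379599, 'fy': 415.3076157379599, 'cx': 254.9306378612622, 'cy': 187.27152588697203, 'R': array([[-0.99921809, -0.03483223, -0.01870644],
       [-0.01223255,  0.72227484, -0.69149795],
       [ 0.0375976 , -0.69072843, -0.72213617]]), 't': array([0.47122204, 0.03615165, 0.92502077])}
top {'fx': 492.4564886721371, 'fy': 492.4564886721371, 'cx': 251.51698435003232, 'cy': 198.00531213143125, 'R': array([[-0.01933051, -0.99974005, -0.01208944],
       [-0.98992555,  0.02083428, -0.14004766],
       [ 0.14026313,  0.00926045, -0.99007096]]), 't': array([0.00672553, 0.48676334, 0.99979177])}
```

View pics/side0.png

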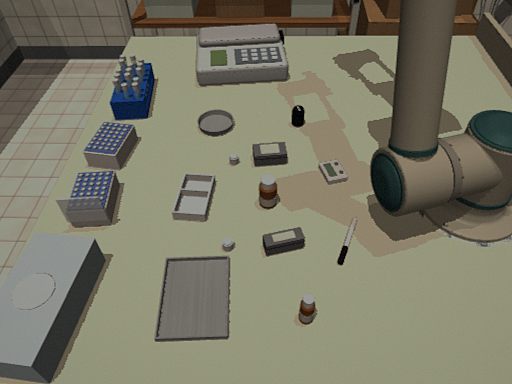

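View pics/top0.png

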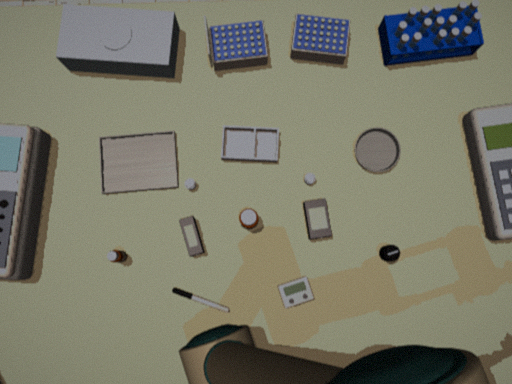

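```bash
cat > h.py <<'E'
import numpy as np,cv2
from station import ctrl
def ray(n,uv,z):
    p=ctrl.camera_params(n);R=np.array(p['R']);t=np.array(p['t'])
    c=-R.T@t;d=R.T@np.array([(uv[0]-p['cx'])/p['fx'],(uv[1]-p['cy'])/p['fy'],1])
    return c+d*(z-c[2])/d[2]
def proj(n,X):
    p=ctrl.camera_params(n);x=np.array(p['R'])@np.array(X)+np.array(p['t'])
    return np.array([p['fx']*x[0]/x[2]+p['cx'],p['fy']*x[1]/x[2]+p['cy']])
E
python3 - <<'E'
import cv2
a=cv2.imread('pics/top0.png')
def sv(n,c0,c1,r0,r1,s): cv2.imwrite(n,cv2.resize(a[r0:r1,c0:c1],None,fx=s,fy=s,interpolation=cv2.INTER_NEAREST))
sv('pics/tA.png',90,290,125,265,4)
sv('pics/tB.png',220,420,125,265,4)
a=cv2.imread('pics/side0.png')
sv('pics/sA.png',150,350,90,230,4)
sv('pics/sB.png',150,350,200,340,4)
E
```

```text
(no output)
```

View pics/tA.png

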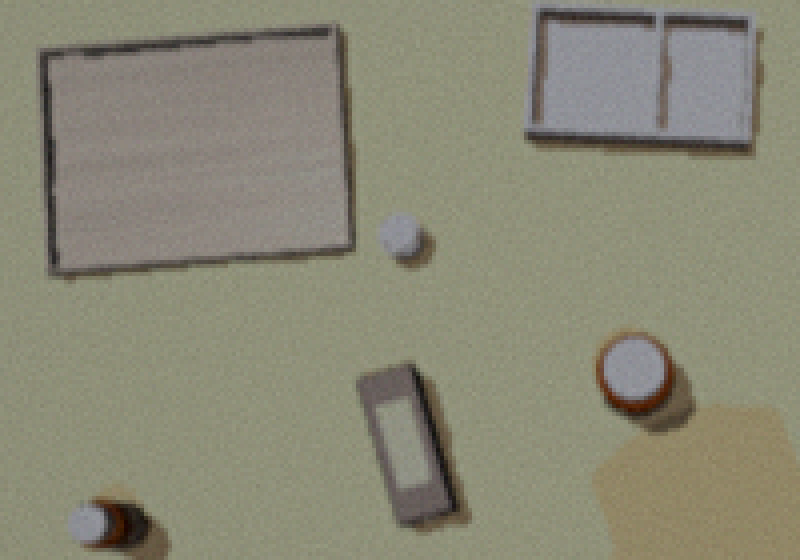

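View pics/tB.png

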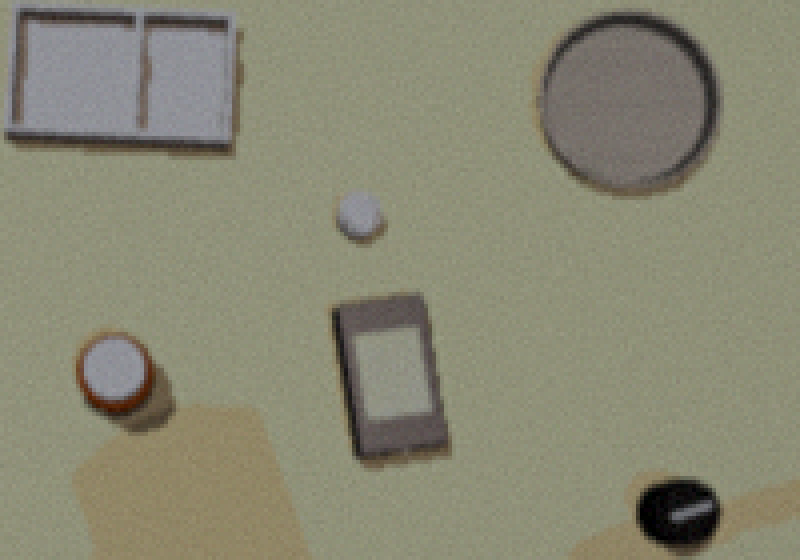

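View pics/sA.png

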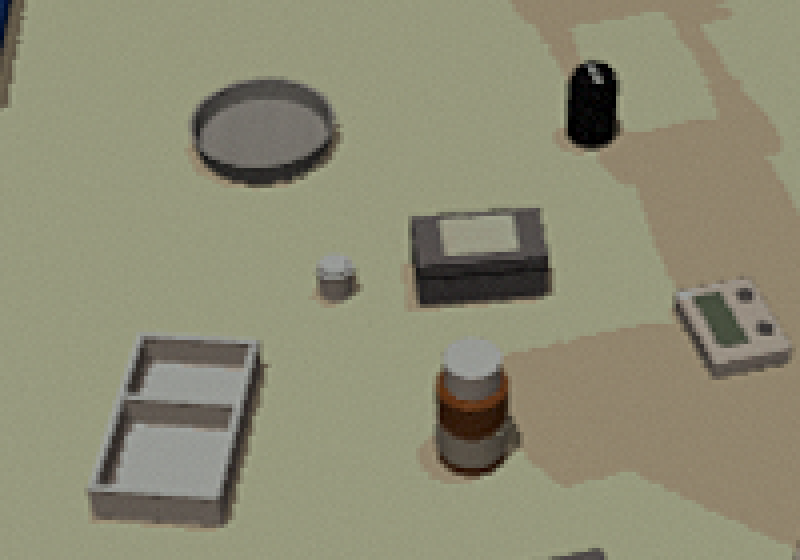

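View pics/sB.png

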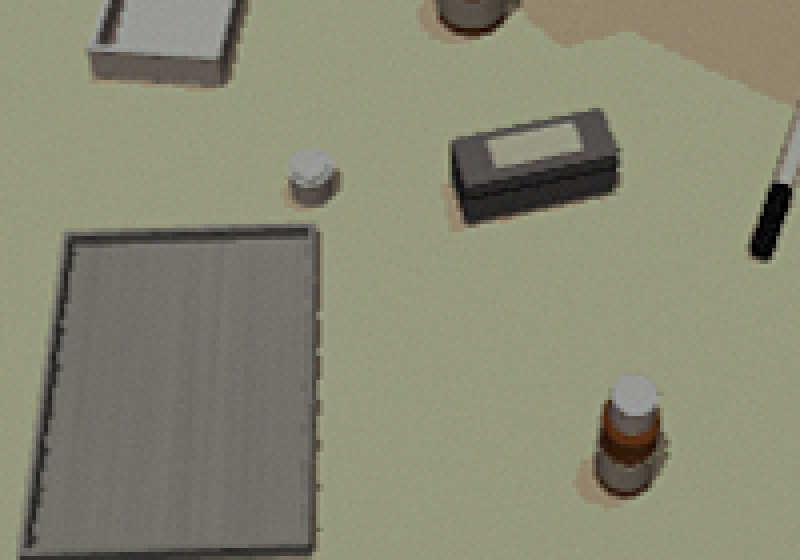

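The top view shows the tray at (140,162), the rack at (250,145) with its larger bay to the left (+y), and the dish at (377,150). The vial is at (113,256), the small box at (191,236), the bottle at (249,218), the large box at (317,218) and the light cap at (390,253). The cups are at (190,184) and (310,179). The side view agrees.

Run:
```python
from h import *
np.set_printoptions(precision=4,suppress=True)
def P(n,o,l,z): return np.array([ray(n,((u+.5)/4-.5+o[0],(v+.5)/4-.5+o[1]),z) for u,v in l])
A=(90,125);B=(220,125);SA=(150,90);SB=(150,200)
def quad(name,q):
    e=[np.linalg.norm(q[i]-q[(i+1)%4])for i in range(4)]
    d=(q[0]+q[1]-q[2]-q[3])[:2]; w=(q[0]+q[3]-q[1]-q[2])[:2]
    print(name,'c',q.mean(0),'edges',np.array(e),'yaw x',np.arctan2(d[1],d[0]),'yaw y',np.arctan2(-w[0],w[1]))
quad('tray',P('top',A,[(40,48),(340,25),(355,248),(52,275)],.012))
quad('trayS',P('side',SB,[(28,556),(66,233),(316,228),(312,552)],.012)[[0,1,2,3]])
quad('rack',P('top',A,[(538,8),(757,14),(750,144),(527,133)],.024))
quad('rackS',P('side',SA,[(90,488),(138,336),(260,341),(222,498)],.024))
quad('small',P('top',A,[(357,380),(412,363),(455,510),(400,525)],.036))
quad('smlab',P('top',A,[(374,403),(413,397),(436,487),(400,492)],.036))
quad('smallS',P('side',SB,[(465,186),(452,140),(602,109),(617,152)],.036))
quad('large',P('top',B,[(340,307),(424,294),(447,442),(360,452)],.036))
quad('lglab',P('top',B,[(350,333),(422,326),(435,412),(366,420)],.036))
quad('largeS',P('side',SA,[(415,268),(410,214),(542,208),(548,256)],.036))
for n,a,b,sb,z in[('bottle',A,(635,370),(SA,(473,361)),.075),('vial',A,(90,524),(SB,(634,396)),.07)]:
    print(n,P('top',a,[b],z),P('side',sb[0],[sb[1]],z))
print('cap',P('top',B,[(690,511)],.05),P('side',SA,[(595,73)],.05))
print('dish',P('top',B,[(631,103)],.018),P('side',SA,[(263,128)],.018), P('top',B,[(542,103),(720,103),(631,13),(631,192)],.018))
print('cups',P('top',A,[(400,234)],.022),P('top',B,[(360,215)],.022),P('side',SB,[(311,165)],.022),P('side',SA,[(336,267)],.022))
```

```text
tray c [0.575  0.2406 0.012 ] edges [0.165  0.1243 0.164  0.1264] yaw x 0.07159412923990535 yaw y 0.062362028063189974
trayS c [0.5738 0.2461 0.012 ] edges [0.165  0.1243 0.1655 0.1217] yaw x 0.04352433436603551 yaw y 0.07620736153244399
rack c [ 0.6075 -0.0028  0.024 ] edges [0.1186 0.0719 0.1198 0.0694] yaw x -0.08788296633897906 yaw y -0.061764638186663195
rackS c [0.6073 0.0001 0.024 ] edges [0.1172 0.0722 0.1198 0.0722] yaw x -0.060059909659902065 yaw y -0.06822082739183981
small c [0.4102 0.1239 0.036 ] edges [0.0299 0.0799 0.0294 0.0788] yaw x 0.2834131921465824 yaw y 0.26393523615112124
smlab c [0.41  0.124 0.036] edges [0.0205 0.0484 0.0188 0.0484] yaw x 0.2643649180893889 yaw y 0.1256052579137883
smallS c [0.4101 0.1263 0.036 ] edges [0.0288 0.0785 0.0277 0.0782] yaw x 0.28025975110446766 yaw y 0.23789624285343067
large c [ 0.4417 -0.1402  0.036 ] edges [0.0445 0.0781 0.0453 0.0763] yaw x 0.10703139338878226 yaw y 0.11380447318700734
lglab c [ 0.4421 -0.1405  0.036 ] edges [0.0378 0.0453 0.036  0.0461] yaw x 0.12739600141931612 yaw y 0.08578983551147273
largeS c [ 0.4407 -0.1383  0.036 ] edges [0.0499 0.0818 0.0446 0.0804] yaw x 0.11508072751793257 yaw y 0.08328912707396326
bottle [[0.4424 0.0036 0.075 ]] [[0.4424 0.0075 0.075 ]]
vial [[0.3712 0.2776 0.07  ]] [[0.3715 0.281  0.07  ]]
cap [[ 0.3672 -0.2863  0.05  ]] [[ 0.3654 -0.2875  0.05  ]]
dish [[ 0.5871 -0.2763  0.018 ]] [[ 0.5873 -0.2678  0.018 ]] [[ 0.5882 -0.2284  0.018 ]
 [ 0.586  -0.3241  0.018 ]
 [ 0.637  -0.279   0.018 ]
 [ 0.5383 -0.2736  0.018 ]]
cups [[0.5234 0.1287 0.022 ]] [[ 0.5282 -0.1278  0.022 ]] [[0.5224 0.1298 0.022 ]] [[ 0.5276 -0.1246  0.022 ]]
```

```bash
cat > to.py <<'E'
import sys,numpy as np
from scipy.spatial.transform import Rotation as R
from station import ctrl
s=ctrl.sense();q=s['tcp_rot'];r=R.from_quat([q[1],q[2],q[3],q[0]])
p=s['position'];m=r.as_matrix()
a=np.arctan2(m[1,0],m[0,0])
x,y,z=map(float,sys.argv[1:4])
d=r.inv().apply(np.array([x,y,z])-p)*1000
print('t %.2f'%s['time_s'],'pos',p.round(4),'alpha deg %.1f'%np.degrees(a),'tilt deg %.2f'%np.degrees(np.arccos(-m[2,2])),'open mm %.1f'%(s['opening']*1000),'F',s['force'].round(1))
print('tool delta mm',d.round(1),'' if len(sys.argv)<5 else 'turn z deg (first shift with present axes) %.1f'%(np.degrees(a)-float(sys.argv[4])))
E
python3 to.py .3663 -.287 .12; python3 to.py .3663 -.287 .012
```

```text
t 0.10 pos [ 0.2436 -0.5203  0.2007] alpha deg 25.1 tilt deg 0.09 open mm 85.3 F [-0.3  0.5  0.6]
tool delta mm [ 210.  -159.1   81. ] 
t 0.10 pos [ 0.2436 -0.5203  0.2007] alpha deg 25.1 tilt deg 0.09 open mm 85.3 F [-0.3  0.5  0.6]
tool delta mm [ 210. -159.  189.]
```

```bash
python3 -m inch '[[0.035,-0.026,0.012,0,0,0],[0.035,-0.027,0.014,0,0,0],[0.035,-0.027,0.014,0,0,0],[0.035,-0.027,0.014,0,0,0],[0.035,-0.026,0.014,0,0,0],[0.035,-0.026,0.013,0,0,0],[0,0,0,0,0,0],[0,0,0,0,0,0]]' 0 40; python3 to.py .3663 -.287 .012
```

```text
time_s: 1.1
position: [0.3666, -0.2882, 0.1206]
tcp_rot: [0.0, 0.976, 0.218, -0.0]
force: [-0.2, -0.2, -0.2]
opening: 0.0856
t 1.10 pos [ 0.3666 -0.2882  0.1206] alpha deg 25.1 tilt deg 0.05 open mm 85.6 F [-0.2 -0.2 -0.2]
tool delta mm [  0.3  -1.3 108.6]
```

Tracking is precise, so I'm descending.

```bash
python3 -m inch '[[0,-0.001,0.025,0,0,0],[0,0,0.025,0,0,0],[0,0,0.025,0,0,0],[0,0,0.02,0,0,0],[0,0,0.013,0,0,0],[0,0,0,0,0,0],[0,0,0,0,0,0],[0,0,0,0,0,0]]' 0 40; python3 -m inch '[[0,0,0,0,0,0],[0,0,0,0,0,0],[0,0,0,0,0,0],[0,0,0,0,0,0],[0,0,0,0,0,0],[0,0,0,0,0,0],[0,0,0,0,0,0],[0,0,0,0,0,0]]' 1 40; python3 to.py .587 -.273 .12
```

```text
time_s: 2.1
position: [0.3666, -0.2875, 0.0133]
tcp_rot: [0.001, 0.976, 0.217, 0.0]
force: [0.6, 0.3, 0.6]
opening: 0.0853
time_s: 3.1
position: [0.3664, -0.287, 0.0139]
tcp_rot: [0.0, 0.976, 0.217, 0.0]
force: [-1.1, 2.0, 12.6]
opening: 0.0257
t 3.10 pos [ 0.3664 -0.287   0.0139] alpha deg 25.1 tilt deg 0.06 open mm 25.7 F [-1.1  2.  12.6]
tool delta mm [ 205.8   81.  -106. ]
```

```bash
cat > look.py <<'E'
import sys,cv2
from station import ctrl
n,name,c0,c1,r0,r1=sys.argv[1],sys.argv[2],*map(int,sys.argv[3:7])
a=ctrl.capture(n)[r0:r1,c0:c1];s=min(800/(c1-c0),600/(r1-r0),6)
cv2.imwrite(f'pics/{name}.png',cv2.resize(a,None,fx=s,fy=s,interpolation=cv2.INTER_CUBIC))
E
python3 look.py side l1 230 370 60 165
```

```text
(no output)
```

View pics/l1.png

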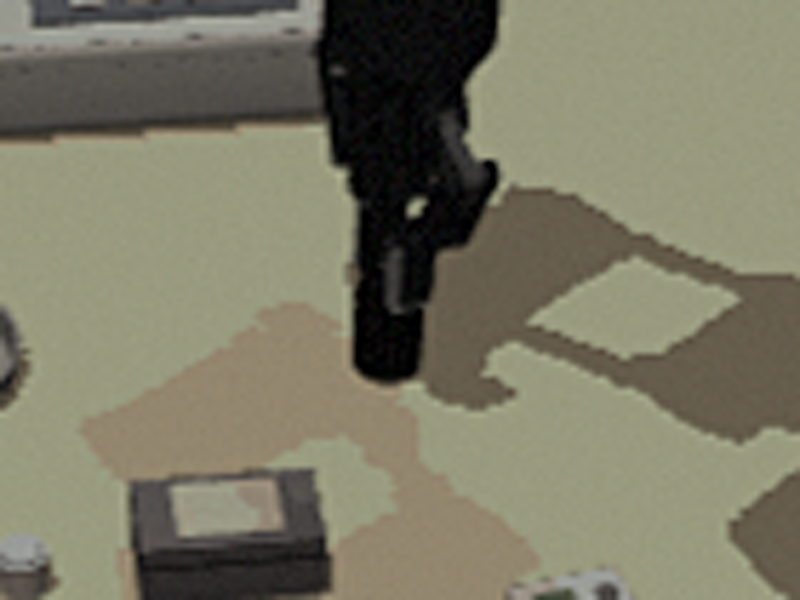

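The cap is still standing, but the 25.7 mm opening means the fingers have its narrow top. I'll reopen and regrip lower.

```bash
python3 -m inch '[[0,0,0,0,0,0],[0,0,0,0,0,0],[0,0,0,0,0,0],[0,0,0,0,0,0],[0,0,0.004,0,0,0],[0,0,0.004,0,0,0],[0,0,0,0,0,0],[0,0,0,0,0,0]]' 0 40; python3 -m inch '[[0,0,0,0,0,0],[0,0,0,0,0,0],[0,0,0,0,0,0],[0,0,0,0,0,0],[0,0,0,0,0,0],[0,0,0,0,0,0],[0,0,0,0,0,0],[0,0,0,0,0,0]]' 1 40; python3 to.py .587 -.273 .12;python3 look.py side l2 230 370 60 165
```

```text
time_s: 4.15
position: [0.3661, -0.2869, 0.0044]
tcp_rot: [0.0, 0.976, 0.217, -0.0]
force: [0.5, 0.2, 0.2]
opening: 0.0854
time_s: 5.15
position: [0.3662, -0.2869, 0.0049]
tcp_rot: [0.0, 0.976, 0.217, 0.0]
force: [-0.5, 0.9, 5.6]
opening: 0.0317
t 5.15 pos [ 0.3662 -0.2869  0.0049] alpha deg 25.1 tilt deg 0.02 open mm 31.7 F [-0.5  0.9  5.6]
tool delta mm [ 205.9   81.  -115.1]
```

View pics/l2.png

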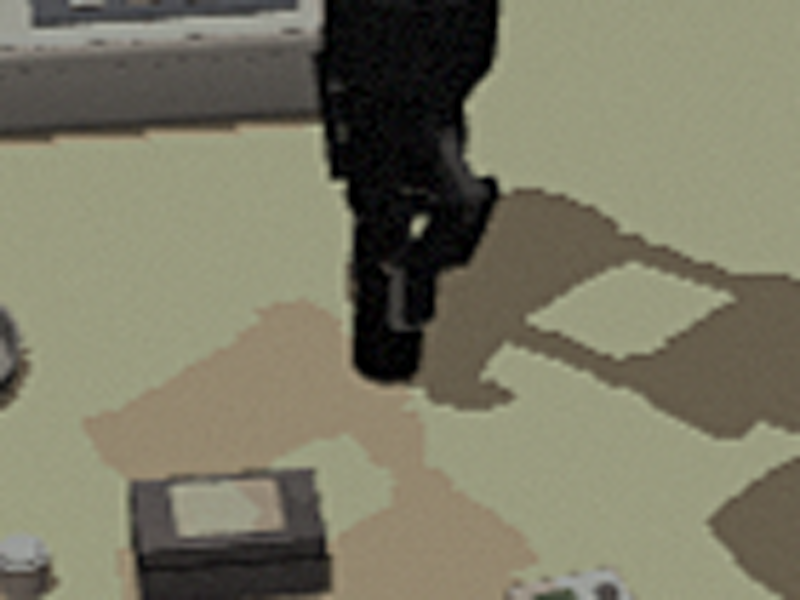

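Now it reads 31.7 mm, which is the body. Lifting and carrying it to the dish.

```bash
python3 -m inch '[[0,0,-0.01,0,0,0],[0,0,-0.02,0,0,0],[0,0,-0.02,0,0,0],[0.03,0.012,-0.015,0,0,0],[0.035,0.014,0,0,0,0],[0.035,0.014,0,0,0,0],[0.035,0.014,0,0,0,0],[0.035,0.014,0,0,0,0]]' 1 40; python3 -m inch '[[0.02,0.008,0,0,0,0],[0.016,0.005,0,0,0,0],[0,0,0,0,0,0],[0,0,0.015,0,0,0],[0,0,0.015,0,0,0],[0,0,0.015,0,0,0],[0,0,0.005,0,0,0],[0,0,0,0,0,0]]' 1 40; python3 to.py .587 -.273 .0095
```

```text
time_s: 6.2
position: [0.5501, -0.2762, 0.0697]
tcp_rot: [0.0, 0.976, 0.217, -0.0]
force: [0.6, -0.3, 0.2]
opening: 0.0318
time_s: 7.2
position: [0.5867, -0.2728, 0.0188]
tcp_rot: [-0.0, 0.976, 0.217, -0.0]
force: [1.0, -0.1, -0.8]
opening: 0.0319
t 7.20 pos [ 0.5867 -0.2728  0.0188] alpha deg 25.1 tilt deg 0.06 open mm 31.9 F [ 1.  -0.1 -0.8]
tool delta mm [0.2 0.3 9.3]
```

```bash
python3 -m inch '[[0,0,0.004,0,0,0],[0,0,0.003,0,0,0],[0,0,0.002,0,0,0],[0,0,0,0,0,0],[0,0,0,0,0,0],[0,0,0,0,0,0],[0,0,0,0,0,0],[0,0,0,0,0,0]]' 1 40; python3 -m inch '[[0,0,0,0,0,0],[0,0,0,0,0,0],[0,0,0,0,0,0],[0,0,0,0,0,0],[0,0,-0.01,0,0,0],[0,0,-0.03,0,0,0],[0,0,-0.04,0,0,0],[0,0,-0.04,0,0,0]]' 0 40; python3 to.py .4415 -.1395 .13 6.3;python3 look.py side l3 180 330 60 170
```

```text
time_s: 8.2
position: [0.5871, -0.2729, 0.0106]
tcp_rot: [0.0, 0.976, 0.217, 0.0]
force: [-0.7, 0.1, -0.2]
opening: 0.0318
time_s: 9.2
position: [0.5871, -0.2729, 0.1324]
tcp_rot: [0.0, 0.976, 0.217, 0.0]
force: [1.0, -0.6, -0.4]
opening: 0.0855
t 9.20 pos [ 0.5871 -0.2729  0.1324] alpha deg 25.1 tilt deg 0.03 open mm 85.5 F [ 1.  -0.6 -0.4]
tool delta mm [ -75.3 -182.5    2.2] turn z deg (first shift with present axes) 18.8
```

View pics/l3.png

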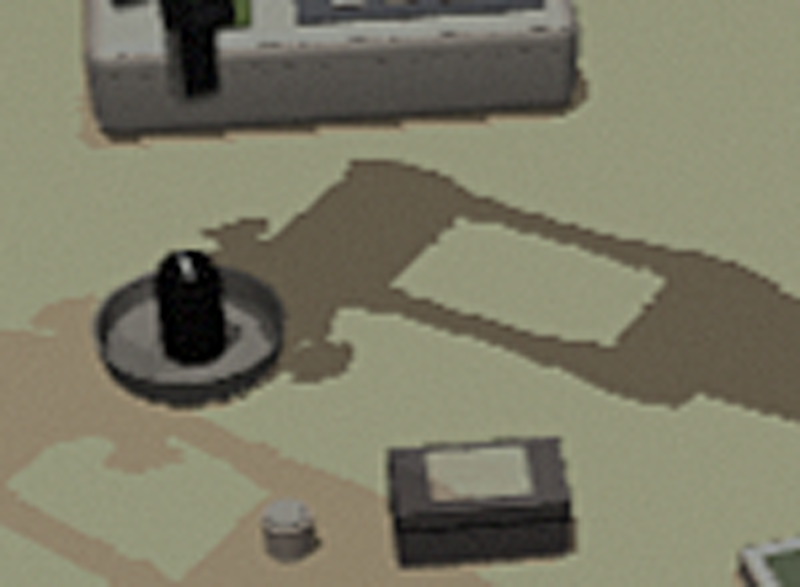

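The cap stands upright in the dish, white line up. Next I'll measure how high the open fingertips sit relative to the TCP.

```bash
python3 look.py side l4 140 340 0 150
python3 - <<'E'
from h import *
for k in(.05,-.05):
    for z in (.13,.15,.17,.19): print(k,z,proj('side',[.587+.423*k,-.273-.906*k,z]).round(1))
E
```

```text
0.05 0.13 [205.5  74.7]
0.05 0.15 [204.7  67.7]
0.05 0.17 [203.8  60.6]
0.05 0.19 [203.   53.2]
-0.05 0.13 [218.5  94.7]
-0.05 0.15 [217.8  87.6]
-0.05 0.17 [217.1  80.2]
-0.05 0.19 [216.3  72.7]
```

View pics/l4.png

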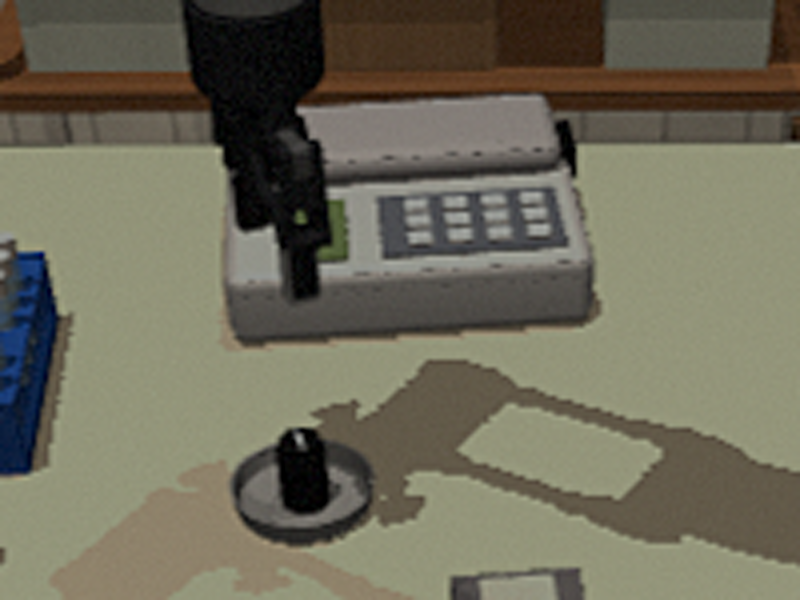

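Both views of the open fingertips put them at z about 0.18 with the TCP at 0.132, which is higher than I assumed. I'll go to the large box and check the tip height there.

```bash
python3 -m inch '[[-0.015,-0.036,0,0,0,0],[-0.015,-0.037,0,0,0,0],[-0.015,-0.037,0,0,0,0],[-0.015,-0.037,0,0,0,0],[-0.015,-0.036,0,0,0,0],[0,0,0.03,0,0,9.3],[0,0,0.03,0,0,9.3],[0,0,0,0,0,0]]' 0 40; python3 -m inch '[[0,0,0.02,0,0,0],[0,0,0.02,0,0,0],[0,0,0.015,0,0,0],[0,0,0.005,0,0,0],[0,0,0,0,0,0],[0,0,0,0,0,0],[0,0,0,0,0,0],[0,0,0,0,0,0]]' 0 40;python3 to.py .4415 -.1395 .01 6.3;python3 look.py side l5 180 330 60 180;python3 look.py top l5t 250 380 140 260
```

```text
time_s: 10.3
position: [0.4394, -0.1379, 0.0689]
tcp_rot: [-0.001, 0.998, 0.058, -0.002]
force: [0.1, 0.7, -0.1]
opening: 0.0853
time_s: 11.3
position: [0.4417, -0.1391, 0.0108]
tcp_rot: [0.0, 0.998, 0.057, 0.0]
force: [0.3, -0.3, -0.1]
opening: 0.0854
t 11.30 pos [ 0.4417 -0.1391  0.0108] alpha deg 6.5 tilt deg 0.04 open mm 85.4 F [ 0.3 -0.3 -0.1]
tool delta mm [-0.3  0.4  0.8] turn z deg (first shift with present axes) 0.2
```

View pics/l5.png

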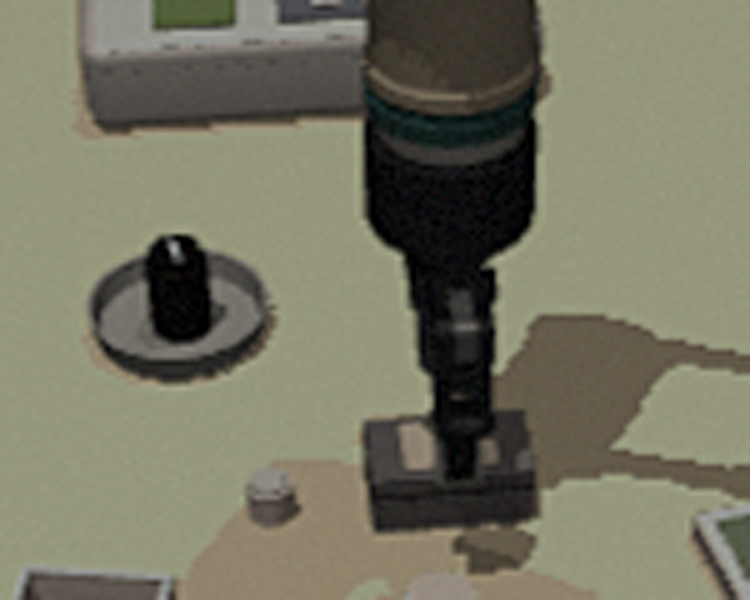

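View pics/l5t.png

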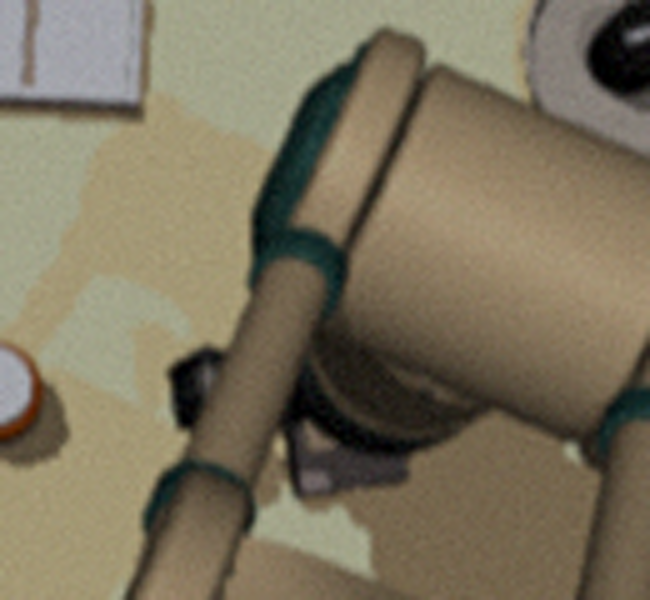

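Run:
```python
from h import *
for y in(-.096,-.085):
    for z in (.02,.03,.04,.05,.06): print(y,z,proj('side',[.4365,y,z]).round(1))
```

```text
-0.096 0.02 [270.8 165.4]
-0.096 0.03 [270.9 162.3]
-0.096 0.04 [270.9 159.2]
-0.096 0.05 [270.9 156. ]
-0.096 0.06 [271.  152.8]
-0.085 0.02 [270.8 168.6]
-0.085 0.03 [270.8 165.5]
-0.085 0.04 [270.9 162.4]
-0.085 0.05 [270.9 159.2]
-0.085 0.06 [270.9 156. ]
```

The open tips are about 40 mm above the reported TCP, and the neck grip on the cap fits that, so I'll descend further while watching the force.

```bash
python3 -m inch '[[0,0,0.005,0,0,0],[0,0,0.005,0,0,0],[0,0,0.005,0,0,0],[0,0,0.005,0,0,0],[0,0,0.004,0,0,0],[0,0,0.004,0,0,0],[0,0,0,0,0,0],[0,0,0,0,0,0]]' 0 40;python3 look.py side l6 180 330 60 180
```

```text
time_s: 12.4
position: [0.4417, -0.139, -0.0174]
tcp_rot: [0.0, 0.998, 0.057, 0.0]
force: [-0.6, 0.1, -0.6]
opening: 0.085
```

View pics/l6.png

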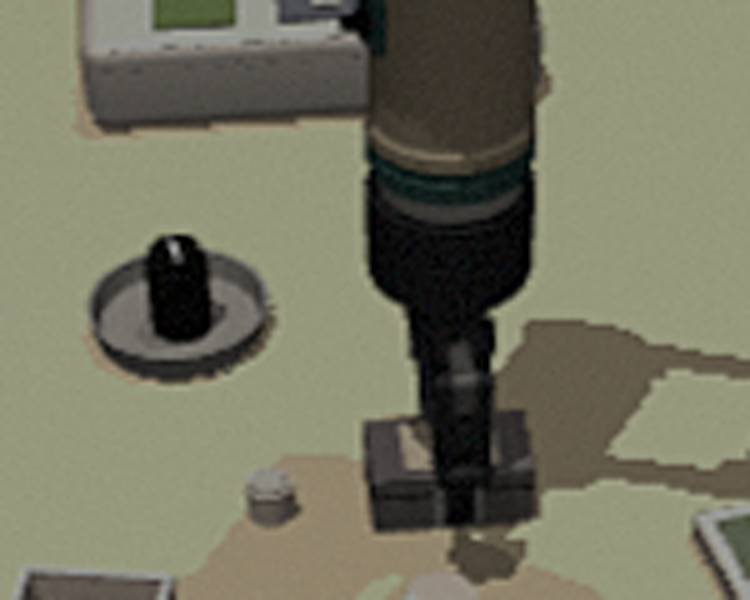

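```bash
python3 -m inch '[[0,0,0,0,0,0],[0,0,0,0,0,0],[0,0,0,0,0,0],[0,0,0,0,0,0],[0,0,0,0,0,0],[0,0,0,0,0,0],[0,0,0,0,0,0],[0,0,0,0,0,0]]' 1 40;python3 look.py side l7 180 330 60 180; python3 to.py .5771 .203 .07 3.7
```

```text
time_s: 13.45
position: [0.4418, -0.1391, -0.0171]
tcp_rot: [0.0, 0.998, 0.057, 0.0]
force: [-0.9, -0.1, 5.9]
opening: 0.0452
t 13.50 pos [ 0.4418 -0.1391 -0.0171] alpha deg 6.5 tilt deg 0.04 open mm 45.3 F [-1.  -0.3  5.6]
tool delta mm [ 173.2 -324.6  -87.2] turn z deg (first shift with present axes) 2.8
```

View pics/l7.png

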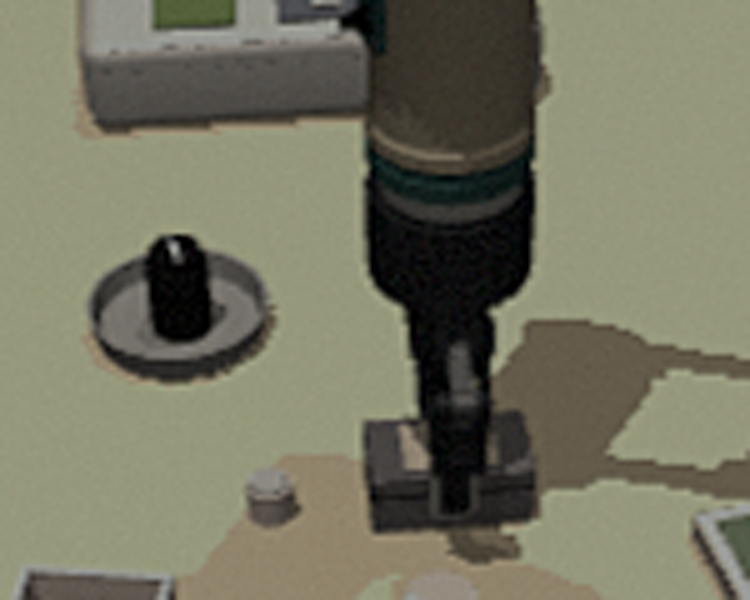

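```bash
python3 -m inch '[[0,0,-0.008,0,0,0],[0,0,-0.02,0,0,0],[0,0,-0.027,0,0,0],[0,0,-0.027,0,0,0],[0,0,-0.025,0,0,0],[0.012,-0.022,0,0,0,0],[0.018,-0.034,0,0,0,0],[0.018,-0.034,0,0,0,0]]' 1 40;python3 -m inch '[[0.018,-0.034,0,0,0,0],[0.018,-0.034,0,0,0,0],[0.018,-0.034,0,0,0,0],[0.018,-0.034,0,0,0,0],[0.018,-0.034,0,0,0,0],[0.018,-0.034,0,0,0,0],[0.012,-0.022,0,0,0,1.4],[0,0,0,0,0,1.4]]' 1 40; python3 to.py .5771 .203 .0 3.7
```

```text
time_s: 14.5
position: [0.4792, -0.0433, 0.0897]
tcp_rot: [0.0, 0.998, 0.056, 0.0]
force: [1.1, -1.2, -0.6]
opening: 0.0451
time_s: 15.5
position: [0.573, 0.1955, 0.0892]
tcp_rot: [-0.0, 0.999, 0.033, -0.0]
force: [-0.3, 0.6, -1.0]
opening: 0.0452
t 15.50 pos [0.573  0.1955 0.0892] alpha deg 3.8 tilt deg 0.01 open mm 45.2 F [-0.3  0.6 -1. ]
tool delta mm [ 4.5 -7.2 89.2] turn z deg (first shift with present axes) 0.1
```

```bash
python3 -m inch '[[0.0045,-0.007,0,0,0,0],[0,0,0.02,0,0,0],[0,0,0.025,0,0,0],[0,0,0.025,0,0,0],[0,0,0.018,0,0,0],[0,0,0.01,0,0,0],[0,0,0.004,0,0,0],[0,0,0,0,0,0]]' 1 40;python3 -m inch '[[0,0,0.001,0,0,0],[0,0,0,0,0,0],[0,0,0,0,0,0],[0,0,0,0,0,0],[0,0,0,0,0,0],[0,0,0,0,0,0],[0,0,0,0,0,0],[0,0,0,0,0,0]]' 1 40; python3 look.py side l8 140 290 170 290
```

```text
time_s: 16.5
position: [0.5771, 0.2011, -0.0122]
tcp_rot: [0.0, 0.999, 0.032, 0.0]
force: [0.1, 0.3, -0.2]
opening: 0.045
time_s: 17.5
position: [0.5768, 0.2012, -0.0135]
tcp_rot: [0.0, 0.999, 0.032, 0.0]
force: [0.2, -0.0, -1.1]
opening: 0.0455
```

View pics/l8.png

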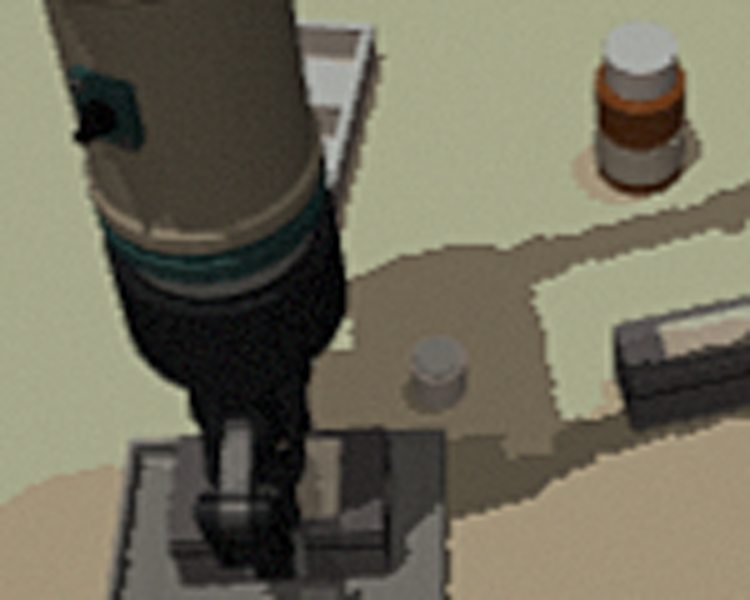

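Looks seated; lower 0.5 mm, open and lift.

```bash
python3 -m inch '[[0,0,0.0005,0,0,0],[0,0,0,0,0,0],[0,0,0,0,0,0],[0,0,0,0,0,0],[0,0,-0.02,0,0,0],[0,0,-0.03,0,0,0],[0,0,-0.03,0,0,0],[0,0,-0.03,0,0,0]]' 0.3 40; python3 look.py side l9 140 290 170 290;  python3 to.py .410 .125 .09 15.5
```

```text
time_s: 18.55
position: [0.5767, 0.2012, 0.0969]
tcp_rot: [0.0, 0.999, 0.032, -0.0]
force: [1.4, 0.6, 0.1]
opening: 0.0597
t 18.60 pos [0.5795 0.2019 0.1013] alpha deg 3.7 tilt deg 0.45 open mm 60.0 F [ 1.  -0.5  2.8]
tool delta mm [-174.2   65.9    9.9] turn z deg (first shift with present axes) -11.8
```

View pics/l9.png

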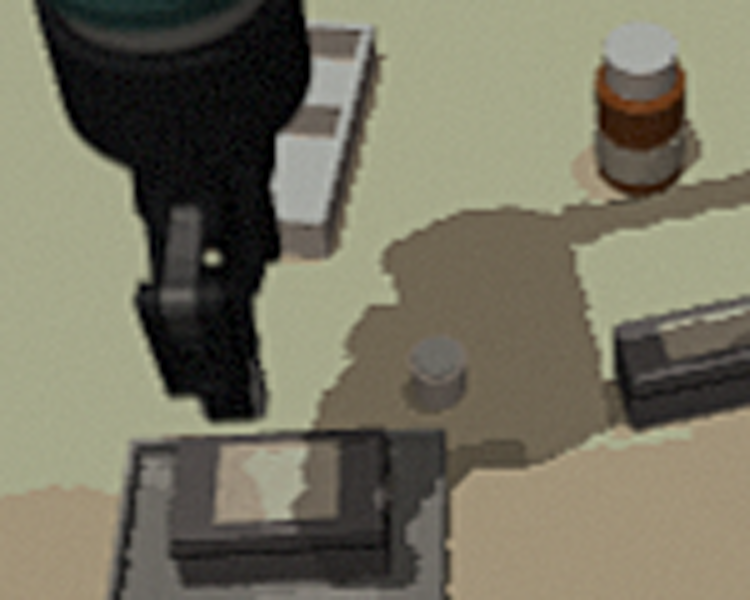

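The large box lies flat in the tray. On to the small box.

```bash
python3 -m inch '[[-0.034,0.013,0,0,0,0],[-0.035,0.013,0,0,0,0],[-0.035,0.013,0,0,0,0],[-0.035,0.013,0,0,0,0],[-0.035,0.013,0,0,0,0],[0,0,0,0,0,-6],[0,0,0,0,0,-5.8],[0,0,0,0,0,0]]' 0.2 40; python3 to.py .410 .125 -.017 15.5
```

```text
time_s: 19.6
position: [0.4073, 0.1252, 0.096]
tcp_rot: [0.0, 0.991, 0.134, 0.0]
force: [-0.2, 0.7, -0.1]
opening: 0.0686
t 19.60 pos [0.4073 0.1252 0.096 ] alpha deg 15.4 tilt deg 0.02 open mm 68.6 F [-0.2  0.7 -0.1]
tool delta mm [  2.5   0.9 113. ] turn z deg (first shift with present axes) -0.1
```

```bash
python3 -m inch '[[0.0025,0.001,0.02,0,0,0],[0,0,0.025,0,0,0],[0,0,0.025,0,0,0],[0,0,0.02,0,0,0],[0,0,0.013,0,0,0],[0,0,0.01,0,0,0],[0,0,0,0,0,0],[0,0,0,0,0,0]]' 0.2 40; python3 -m inch '[[0,0,0,0,0,0],[0,0,0,0,0,0],[0,0,0,0,0,0],[0,0,0,0,0,0],[0,0,0,0,0,0],[0,0,0,0,0,0],[0,0,0,0,0,0],[0,0,0,0,0,0]]' 1 40; python3 look.py side l10 200 350 160 280
```

```text
time_s: 20.6
position: [0.4106, 0.125, -0.0166]
tcp_rot: [0.0, 0.991, 0.135, 0.001]
force: [0.2, 0.5, 0.0]
opening: 0.0683
time_s: 21.6
position: [0.4105, 0.125, -0.0165]
tcp_rot: [0.0, 0.991, 0.135, 0.001]
force: [-0.3, -1.0, 6.2]
opening: 0.0294
```

View pics/l10.png

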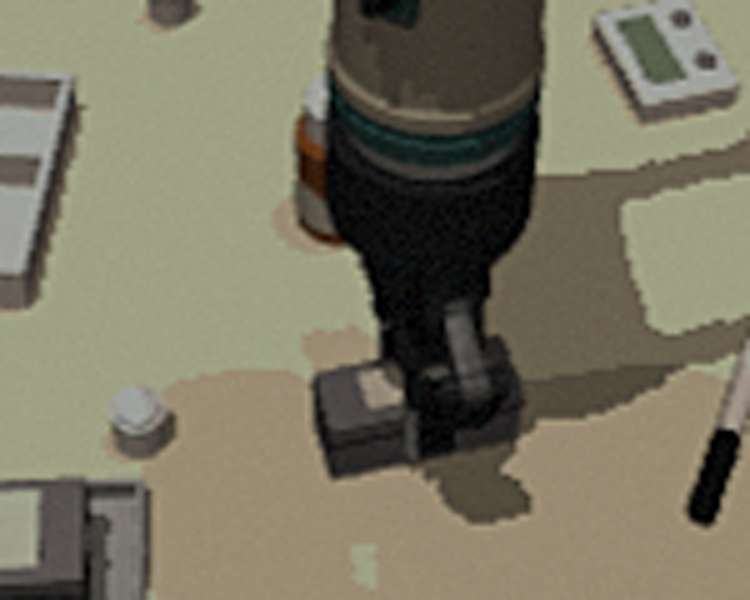

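```bash
python3 -m inch '[[0,0,-0.008,0,0,0],[0,0,-0.018,0,0,0],[0,0,-0.027,0,0,0],[0,0,-0.027,0,0,0],[0,0,0,0,0,4],[0,0,0,0,0,4],[0,0,0,0,0,3.7],[0,0,0,0,0,0]]' 1 40; python3 to.py .5716 .288 .06 3.7
```

```text
time_s: 22.65
position: [0.4098, 0.1249, 0.0631]
tcp_rot: [0.0, 0.999, 0.033, -0.0]
force: [-0.6, 0.3, -0.7]
opening: 0.029
t 22.65 pos [0.4098 0.1249 0.0631] alpha deg 3.8 tilt deg 0.01 open mm 29.0 F [-0.6  0.3 -0.7]
tool delta mm [ 172.4 -152.     3.1] turn z deg (first shift with present axes) 0.1
```

```bash
python3 -m inch '[[0.018,-0.016,0,0,0,0],[0.03,-0.026,0,0,0,0],[0.03,-0.026,0,0,0,0],[0.03,-0.026,0,0,0,0],[0.03,-0.026,0,0,0,0],[0.022,-0.02,0,0,0,0],[0.0124,-0.012,0,0,0,0],[0,0,0,0,0,0]]' 1 40; python3 to.py .5716 .288 -.013 3.7
```

```text
time_s: 23.65
position: [0.5725, 0.2886, 0.0625]
tcp_rot: [0.0, 0.999, 0.034, -0.0]
force: [-0.3, 0.2, -0.7]
opening: 0.0294
t 23.65 pos [0.5725 0.2886 0.0625] alpha deg 3.9 tilt deg 0.01 open mm 29.4 F [-0.3  0.2 -0.7]
tool delta mm [-0.9  0.6 75.5] turn z deg (first shift with present axes) 0.2
```

```bash
python3 -m inch '[[0,0,0.015,0,0,0],[0,0,0.022,0,0,0],[0,0,0.02,0,0,0],[0,0,0.011,0,0,0],[0,0,0.005,0,0,0],[0,0,0.0025,0,0,0],[0,0,0,0,0,0],[0,0,0,0,0,0]]' 1 40; python3 -m inch '[[0,0,0.0005,0,0,0],[0,0,0,0,0,0],[0,0,0,0,0,0],[0,0,0,0,0,0],[0,0,-0.02,0,0,0],[0,0,-0.03,0,0,0],[0,0,-0.03,0,0,0],[0,0,-0.03,0,0,0]]' 0.4 40;  python3 look.py side l11 140 290 190 310;  python3 to.py .3713 .279 .09 90
```

```text
time_s: 24.65
position: [0.5725, 0.2881, -0.0119]
tcp_rot: [-0.0, 0.999, 0.033, 0.001]
force: [0.2, 0.7, -0.4]
opening: 0.0292
time_s: 25.65
position: [0.5719, 0.2879, 0.0979]
tcp_rot: [0.0, 0.999, 0.033, -0.0]
force: [0.2, -0.7, -0.5]
opening: 0.0512
t 25.70 pos [0.5746 0.289  0.1024] alpha deg 3.8 tilt deg 0.45 open mm 51.4 F [1.8 1.  2.6]
tool delta mm [-203.6   -3.4   10.9] turn z deg (first shift with present axes) -86.2
```

View pics/l11.png

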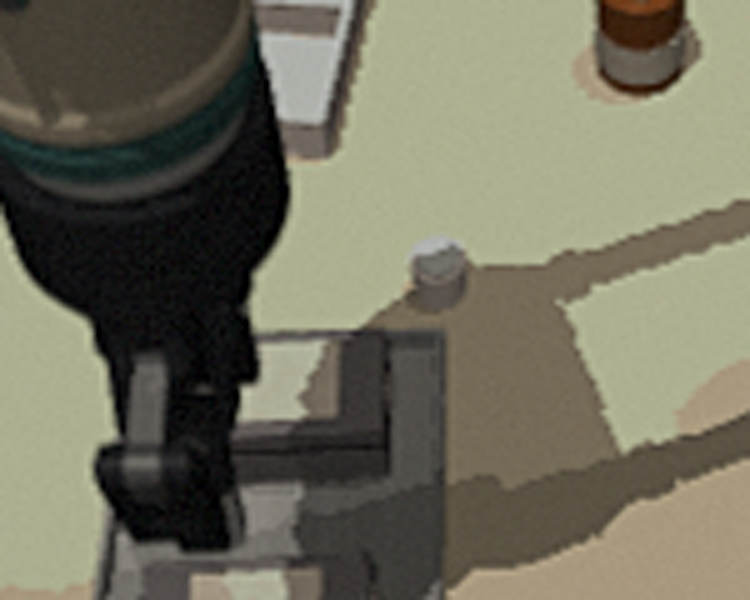

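The small box lies next to the large one. Going to the vial, with the jaws turned to open along the rack's x.

```bash
python3 -m inch '[[-0.025,0,0,0,0,0],[-0.035,0,0,0,0,0],[-0.035,0,0,0,0,0],[-0.035,-0.001,0,0,0,0],[-0.035,-0.001,0,0,0,0],[-0.035,-0.001,0,0,0,0],[0,0,0,0,0,0],[0,0,0,0,0,0]]' 0.2 40; python3 -m inch '[[0,0,0,0,0,-10.3],[0,0,0,0,0,-10.3],[0,0,0,0,0,-10.3],[0,0,0,0,0,-10.3],[0,0,0,0,0,-10.3],[0,0,0,0,0,-10.3],[0,0,0,0,0,-10.3],[0,0,0,0,0,-10.3]]' 0.2 40;   python3 to.py .3713 .279 -.006 86.3; python3 look.py side l12 140 340 190 340; python3 look.py top l12t 80 280 120 270
```

```text
time_s: 26.7
position: [0.3732, 0.2781, 0.0973]
tcp_rot: [-0.0, 0.999, 0.033, 0.001]
force: [0.1, -0.1, -0.5]
opening: 0.0686
time_s: 27.7
position: [0.3739, 0.278, 0.0969]
tcp_rot: [0.0, 0.729, 0.685, 0.0]
force: [-0.7, -0.3, 0.1]
opening: 0.0683
t 27.70 pos [0.3739 0.278  0.0969] alpha deg 86.5 tilt deg 0.06 open mm 68.3 F [-0.7 -0.3  0.1]
tool delta mm [  0.8  -2.8 102.9] turn z deg (first shift with present axes) 0.2
```

View pics/l12.png

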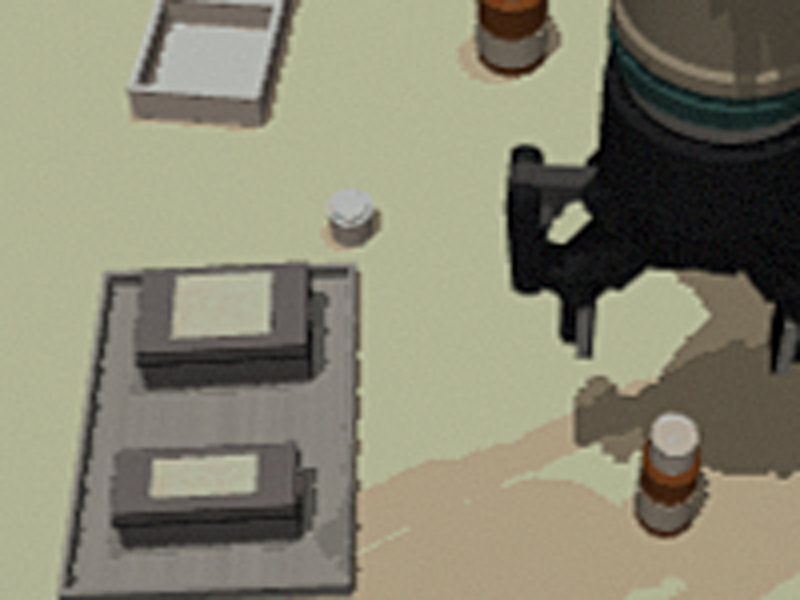

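View pics/l12t.png

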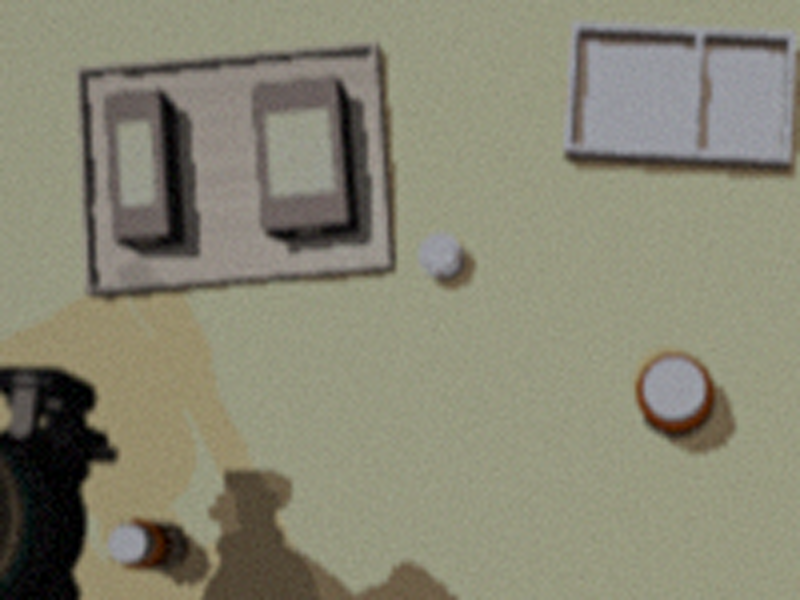

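Top and side both show the two boxes flat and separate in the tray, with the cups undisturbed. Descending on the vial.

```bash
python3 -m inch '[[0.001,-0.0028,0.015,0,0,0],[0,0,0.022,0,0,0],[0,0,0.022,0,0,0],[0,0,0.02,0,0,0],[0,0,0.014,0,0,0],[0,0,0.01,0,0,0],[0,0,0,0,0,0],[0,0,0,0,0,0]]' 0.2 30; python3 look.py side l13 240 360 240 335; python3 to.py .3713 .279 -.006 86.3
```

```text
time_s: 28.8
position: [0.3701, 0.2792, -0.0057]
tcp_rot: [0.0, 0.731, 0.683, 0.0]
force: [-0.1, -0.1, -0.5]
opening: 0.0686
t 28.85 pos [ 0.3702  0.2792 -0.0056] alpha deg 86.2 tilt deg 0.07 open mm 68.5 F [-0.   0.1  0.6]
tool delta mm [-0.2  1.1  0.4] turn z deg (first shift with present axes) -0.1
```

View pics/l13.png

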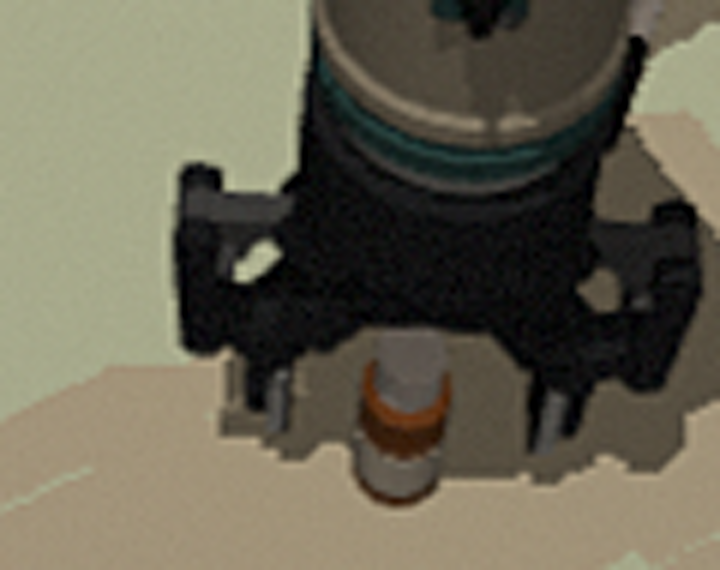

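```bash
python3 -m inch '[[0,0.001,0,0,0,0],[0,0,0,0,0,0],[0,0,0,0,0,0],[0,0,0,0,0,0],[0,0,0,0,0,0],[0,0,0,0,0,0],[0,0,0,0,0,0],[0,0,0,0,0,0]]' 1 30; python3 look.py side l14 240 360 240 335; python3 to.py .605 -.035 .09 86.3
```

```text
time_s: 29.85
position: [0.3708, 0.279, -0.0057]
tcp_rot: [0.0, 0.73, 0.683, 0.0]
force: [0.1, 0.1, 5.6]
opening: 0.0251
t 29.90 pos [ 0.3708  0.279  -0.0057] alpha deg 86.2 tilt deg 0.04 open mm 25.1 F [-0.8 -1.2  5. ]
tool delta mm [-297.7  254.6  -95.7] turn z deg (first shift with present axes) -0.1
```

View pics/l14.png

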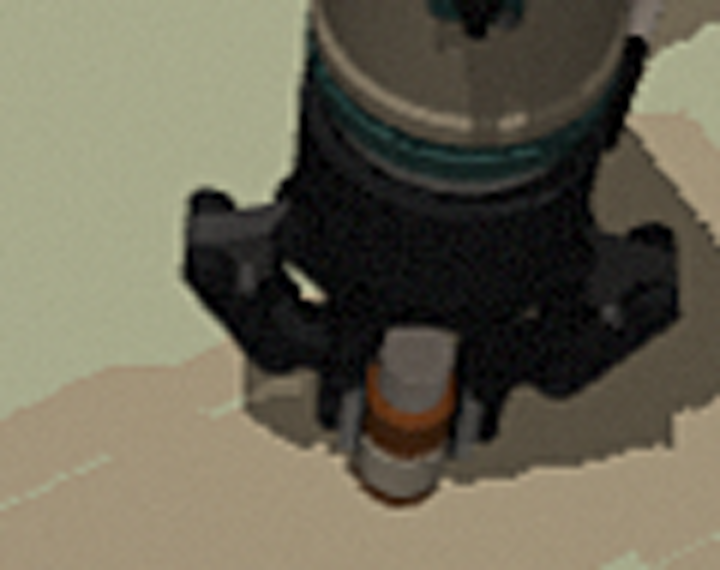

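```bash
python3 -m inch '[[0,0,-0.008,0,0,0],[0,0,-0.018,0,0,0],[0,0,-0.025,0,0,0],[0,0,-0.025,0,0,0],[0,0,-0.02,0,0,0],[-0.015,0.013,0,0,0,0],[-0.028,0.024,0,0,0,0],[-0.03,0.026,0,0,0,0]]' 1 30; python3 -m inch '[[-0.03,0.026,0,0,0,0],[-0.03,0.026,0,0,0,0],[-0.03,0.026,0,0,0,0],[-0.03,0.026,0,0,0,0],[-0.03,0.026,0,0,0,0],[-0.03,0.026,0,0,0,0],[-0.025,0.02,0,0,0,0],[-0.015,0.013,0,0,0,0]]' 1 30; python3 to.py .605 -.035 .001 86.3
```

```text
time_s: 30.9
position: [0.4286, 0.2012, 0.0901]
tcp_rot: [-0.0, 0.73, 0.684, -0.0]
force: [1.0, -0.0, -0.4]
opening: 0.025
time_s: 31.9
position: [0.6029, -0.0315, 0.0897]
tcp_rot: [-0.0, 0.731, 0.683, -0.0]
force: [-0.5, 0.5, -0.2]
opening: 0.0248
t 31.90 pos [ 0.6029 -0.0315  0.0897] alpha deg 86.1 tilt deg 0.03 open mm 24.8 F [-0.5  0.5 -0.2]
tool delta mm [-3.4  2.3 88.7] turn z deg (first shift with present axes) -0.2
```

```bash
python3 -m inch '[[-0.0034,0.0023,0,0,0,0],[0,0,0.015,0,0,0],[0,0,0.02,0,0,0],[0,0,0.02,0,0,0],[0,0,0.018,0,0,0],[0,0,0.01,0,0,0],[0,0,0,0,0,0],[0,0,0,0,0,0]]' 1 30; python3 look.py side l15 150 270 120 215; python3 to.py .605 -.035 -.0015 86.3
```

```text
time_s: 32.9
position: [0.6049, -0.0335, 0.0075]
tcp_rot: [0.0, 0.73, 0.683, 0.0]
force: [0.9, -0.6, -0.6]
opening: 0.0246
t 32.95 pos [ 0.6051 -0.0337  0.0077] alpha deg 86.2 tilt deg 0.08 open mm 24.4 F [-0.2  0.2 -0.2]
tool delta mm [-1.3 -0.   9.2] turn z deg (first shift with present axes) -0.1
```

View pics/l15.png

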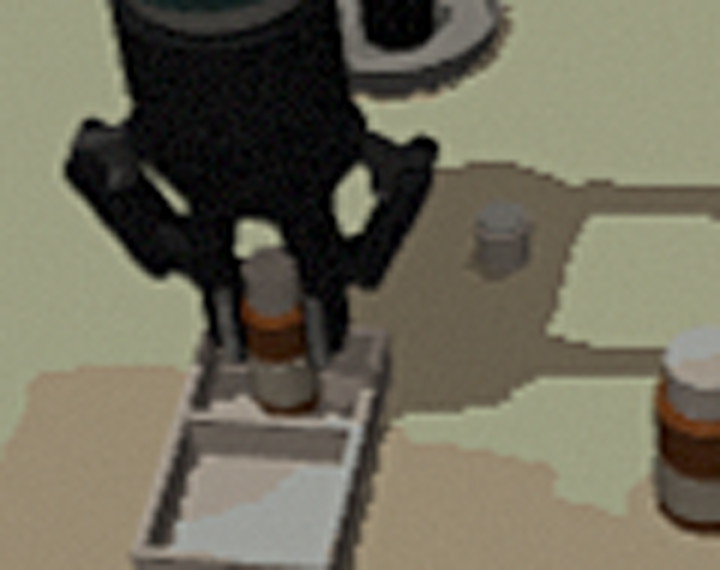

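The vial is inside the smaller bay, just above the floor. I'll lower it, and I'll open only partway so the fingers stay clear.

```bash
python3 -m inch '[[-0.001,0,0.004,0,0,0],[0,0,0.003,0,0,0],[0,0,0.0015,0,0,0],[0,0,0.0005,0,0,0],[0,0,0,0,0,0],[0,0,0,0,0,0],[0,0,0,0,0,0],[0,0,0,0,0,0]]' 1 30; python3 -m inch '[[0,0,0,0,0,0],[0,0,0,0,0,0],[0,0,0,0,0,0],[0,0,0,0,0,0],[0,0,-0.01,0,0,0],[0,0,-0.02,0,0,0],[0,0,-0.03,0,0,0],[0,0,-0.04,0,0,0]]' 0.5 30;python3 look.py side l16 150 270 120 215; python3 to.py .4424 .0055 .09 86.3
```

```text
time_s: 33.95
position: [0.6044, -0.0349, -0.0017]
tcp_rot: [0.0, 0.73, 0.683, -0.0]
force: [-1.7, 0.4, 5.5]
opening: 0.0246
time_s: 34.95
position: [0.6039, -0.0347, 0.0988]
tcp_rot: [-0.0, 0.73, 0.683, -0.0]
force: [0.6, 0.3, 0.1]
opening: 0.043
t 35.00 pos [ 0.608  -0.0353  0.1052] alpha deg 86.2 tilt deg 0.58 open mm 42.3 F [ 2.3 -1.   2.9]
tool delta mm [  29.7 -168.1   13.5] turn z deg (first shift with present axes) -0.1
```

View pics/l16.png

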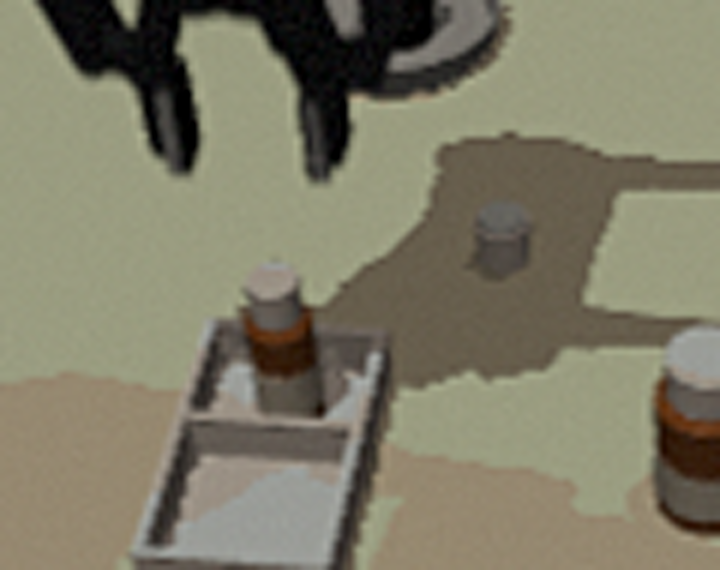

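The vial is standing in the smaller bay. Now the wide bottle.

```bash
python3 -m inch '[[0.005,-0.025,0,0,0,0],[0.006,-0.035,0,0,0,0],[0.006,-0.035,0,0,0,0],[0.006,-0.035,0,0,0,0],[0.006,-0.035,0,0,0,0],[0,0,0,0,0,0],[0,0,0,0,0,0],[0,0,0,0,0,0]]' 0 30; python3 to.py .4424 .0055 -.006 86.3; python3 look.py side l17 200 340 120 230
```

```text
time_s: 36.0
position: [0.4433, 0.0048, 0.0984]
tcp_rot: [0.001, 0.73, 0.683, 0.0]
force: [-0.3, -0.2, -0.5]
opening: 0.0855
t 36.00 pos [0.4433 0.0048 0.0984] alpha deg 86.2 tilt deg 0.10 open mm 85.5 F [-0.3 -0.2 -0.5]
tool delta mm [  0.7  -1.1 104.4] turn z deg (first shift with present axes) -0.1
```

View pics/l17.png

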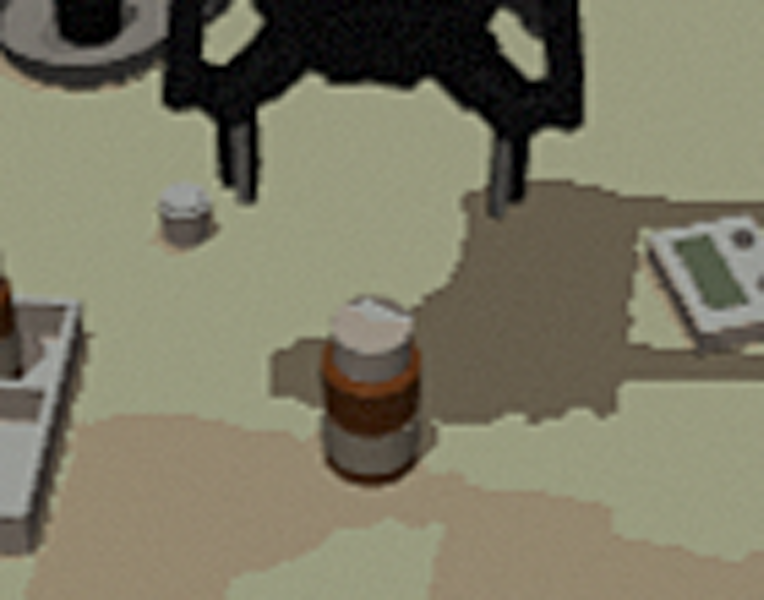

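```bash
python3 -m inch '[[0.0007,-0.001,0.015,0,0,0],[0,0,0.022,0,0,0],[0,0,0.022,0,0,0],[0,0,0.02,0,0,0],[0,0,0.015,0,0,0],[0,0,0.01,0,0,0],[0,0,0,0,0,0],[0,0,0,0,0,0]]' 0 30; python3 -m inch '[[0,0,0,0,0,0],[0,0,0,0,0,0],[0,0,0,0,0,0],[0,0,0,0,0,0],[0,0,0,0,0,0],[0,0,0,0,0,0],[0,0,0,0,0,0],[0,0,0,0,0,0]]' 1 35;python3 to.py .609 .024 .09 86.3; python3 look.py side l18 200 340 120 230
```

```text
time_s: 37.05
position: [0.4414, 0.0058, -0.0057]
tcp_rot: [0.0, 0.73, 0.683, 0.0]
force: [0.1, -1.0, -0.4]
opening: 0.0856
time_s: 38.05
position: [0.4415, 0.0058, -0.0054]
tcp_rot: [0.001, 0.73, 0.683, 0.0]
force: [0.1, 0.2, 6.7]
opening: 0.0393
t 38.05 pos [ 0.4415  0.0058 -0.0054] alpha deg 86.2 tilt deg 0.09 open mm 39.3 F [0.1 0.2 6.7]
tool delta mm [ 29.3 166.  -95.2] turn z deg (first shift with present axes) -0.1
```

View pics/l18.png

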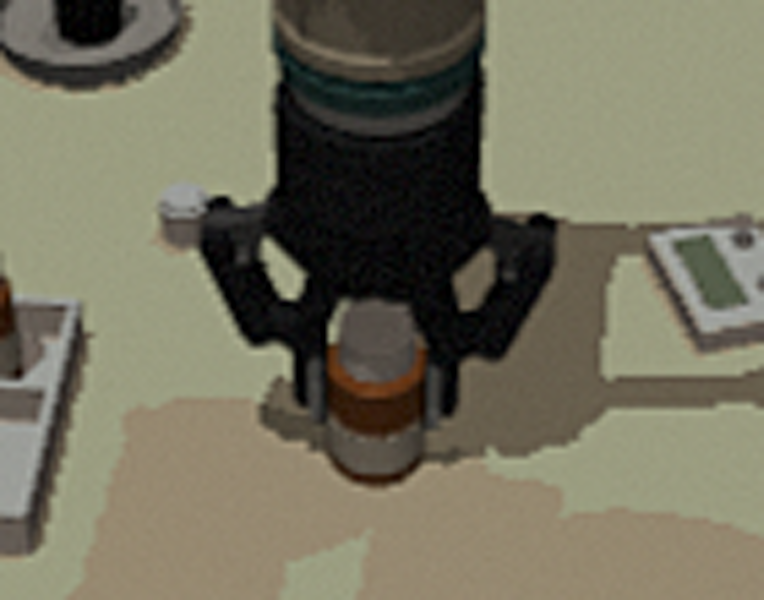

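```bash
python3 -m inch '[[0,0,-0.008,0,0,0],[0,0,-0.02,0,0,0],[0,0,-0.025,0,0,0],[0,0,-0.025,0,0,0],[0,0,-0.017,0,0,0],[0.005,0.015,0,0,0,0],[0.006,0.028,0,0,0,0],[0.006,0.03,0,0,0,0]]' 1 35; python3 -m inch '[[0.006,0.03,0,0,0,0],[0.006,0.03,0,0,0,0],[0,0.02,0,0,0,0],[0,0.013,0,0,0,0],[0,0,0,0,0,0],[0,0,0.015,0,0,0],[0,0,0.02,0,0,0],[0,0,0,0,0,0]]' 1 35;python3 to.py .609 .024 -.0015 86.3; python3 look.py side l19 140 280 110 220;python3 look.py top l19t 190 310 110 200
```

```text
time_s: 39.1
position: [0.5158, 0.0185, 0.0881]
tcp_rot: [-0.0, 0.73, 0.683, -0.0]
force: [0.1, 0.1, 0.1]
opening: 0.039
time_s: 40.1
position: [0.6054, 0.024, 0.0517]
tcp_rot: [-0.002, 0.73, 0.683, -0.002]
force: [0.5, 0.1, -0.7]
opening: 0.0389
t 40.10 pos [0.6054 0.024  0.0517] alpha deg 86.2 tilt deg 0.33 open mm 38.9 F [ 0.5  0.1 -0.7]
tool delta mm [ 0.3  3.9 53.2] turn z deg (first shift with present axes) -0.1
```

View pics/l19.png

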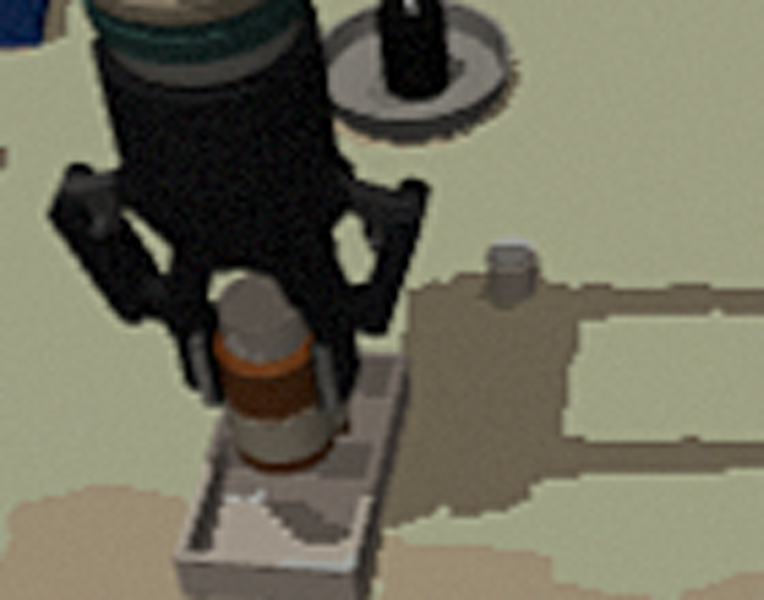

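```bash
python3 -m inch '[[0,0.0025,0,0,0,0],[0,0,0.015,0,0,0],[0,0,0.018,0,0,0],[0,0,0.012,0,0,0],[0,0,0.005,0,0,0],[0,0,0.002,0,0,0],[0,0,0,0,0,0],[0,0,0,0,0,0]]' 1 35;python3 to.py .609 .024 -.0015 86.3; python3 look.py side l20 140 280 110 220
```

```text
time_s: 41.2
position: [0.6113, 0.0236, 0.0025]
tcp_rot: [0.0, 0.73, 0.683, 0.0]
force: [0.5, 0.1, -1.4]
opening: 0.0391
t 41.20 pos [0.6113 0.0236 0.0025] alpha deg 86.2 tilt deg 0.06 open mm 39.1 F [ 0.5  0.1 -1.4]
tool delta mm [ 0.3 -2.3  4. ] turn z deg (first shift with present axes) -0.1
```

View pics/l20.png

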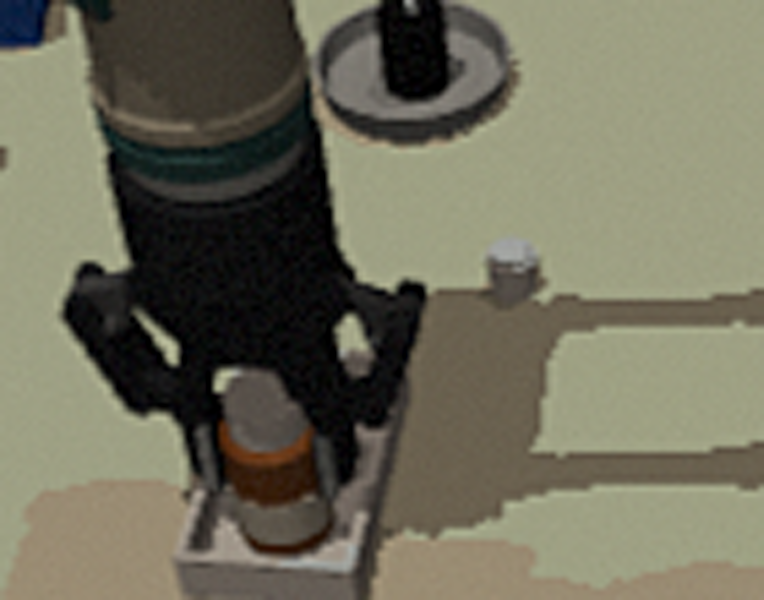

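```bash
python3 -m inch '[[0,-0.002,0.002,0,0,0],[0,0,0.001,0,0,0],[0,0,0.0008,0,0,0],[0,0,0,0,0,0],[0,0,0,0,0,0],[0,0,0,0,0,0],[0,0,0,0,0,0],[0,0,0,0,0,0]]' 1 35; python3 -m inch '[[0,0,0,0,0,0],[0,0,0,0,0,0],[0,0,0,0,0,0],[0,0,0,0,0,0],[0,0,0,0,0,0],[0,0,-0.015,0,0,0],[0,0,-0.03,0,0,0],[0,0,-0.04,0,0,0]]' 0.25 35;python3 to.py .45 .02 .15; python3 look.py side l21 140 280 110 220
```

```text
time_s: 42.25
position: [0.6086, 0.0238, -0.0014]
tcp_rot: [-0.0, 0.73, 0.683, -0.0]
force: [-2.3, 0.5, 5.5]
opening: 0.0392
time_s: 43.25
position: [0.6084, 0.0238, 0.0843]
tcp_rot: [-0.0, 0.73, 0.683, -0.0]
force: [0.8, -0.3, 0.8]
opening: 0.0635
t 43.25 pos [0.6084 0.0238 0.0843] alpha deg 86.2 tilt deg 0.07 open mm 63.5 F [ 0.8 -0.3  0.8]
tool delta mm [ -14.3 -157.9  -65.5]
```

View pics/l21.png

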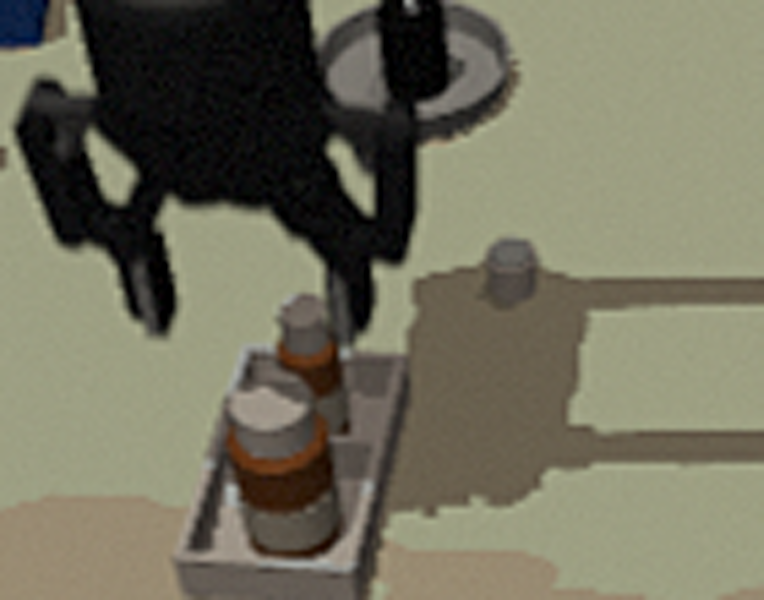

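Both stand in their bays. Raise and retreat toward the base, then run the final checks.

```bash
python3 -m inch '[[0,0,-0.02,0,0,0],[0,0,-0.03,0,0,0],[0,0,-0.03,0,0,0],[0,-0.03,0,0,0,0],[0,-0.04,0,0,0,0],[0,-0.04,0,0,0,0],[0,-0.04,0,0,0,0],[0,-0.03,0,0,0,0]]' 0 35; python3 -m inch '[[0,-0.03,0,0,0,0],[0,-0.03,0,0,0,0],[0,0,0,0,0,0],[0,0,0,0,0,0],[0,0,0,0,0,0],[0,0,0,0,0,0],[0,0,0,0,0,0],[0,0,0,0,0,0]]' 0 35; python3 look.py top l22t 90 420 110 280; python3 look.py side l22 140 310 90 220;python3 look.py side l22b 140 310 190 320
python3 - <<'E'
import cv2;from station import ctrl
cv2.imwrite('pics/endt.png',ctrl.capture('top'));cv2.imwrite('pics/ends.png',ctrl.capture('side'))
E
```

```text
time_s: 44.3
position: [0.4276, 0.0359, 0.1641]
tcp_rot: [0.0, 0.73, 0.683, 0.0]
force: [0.2, 0.4, 1.0]
opening: 0.0855
time_s: 45.3
position: [0.3696, 0.0397, 0.1631]
tcp_rot: [-0.0, 0.73, 0.683, -0.0]
force: [-0.0, -0.8, -0.6]
opening: 0.0855
```

View pics/l22t.png

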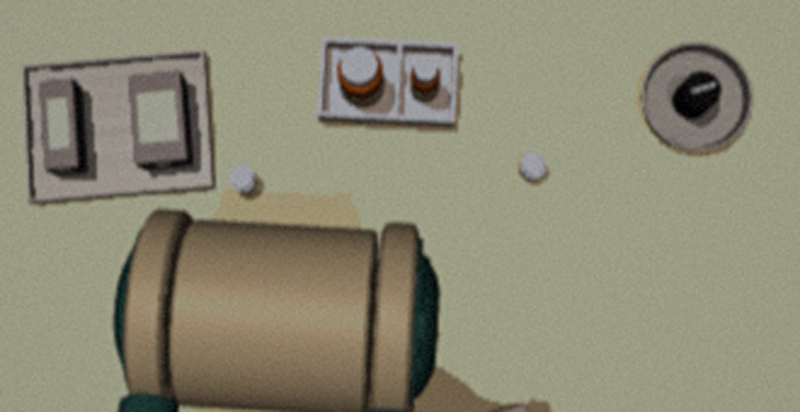

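View pics/l22.png

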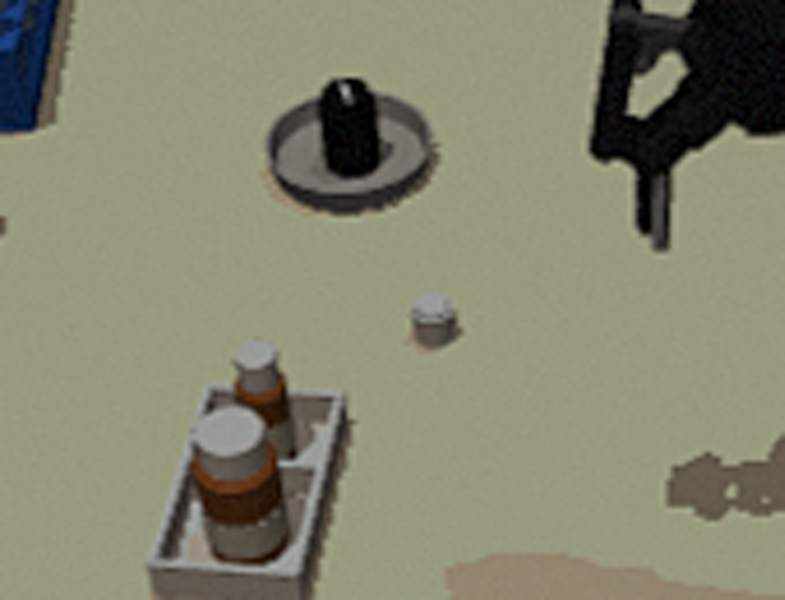

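View pics/l22b.png

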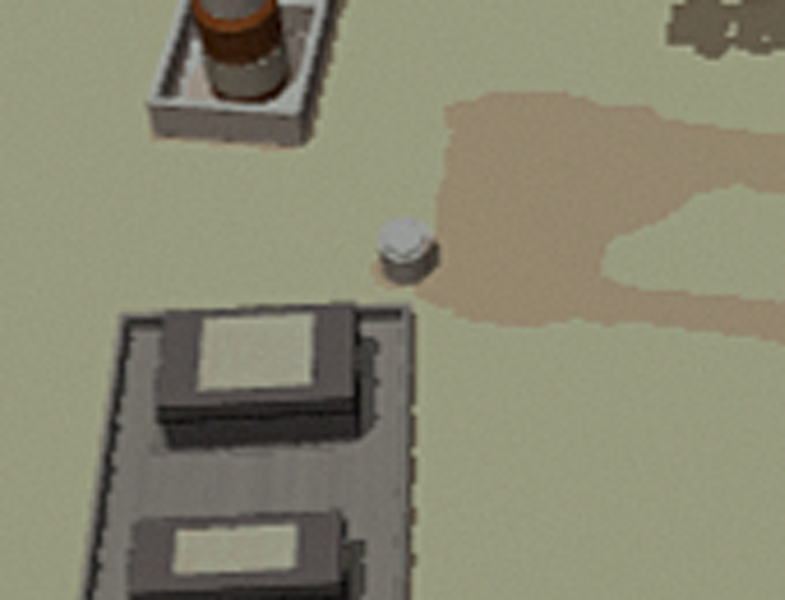

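Run:
```python
from h import *
np.set_printoptions(precision=4,suppress=True)
T=lambda u,v,z:ray('top',(u/2.424+90-.3,v/2.424+110-.3),z)
S=lambda u,v,z,o=90:ray('side',(u/4.615+140-.4,v/4.615+o-.4),z)
def inf(c,o,yaw):
    d=(c-o)[:2]*1000;R=np.array([[np.cos(yaw),np.sin(yaw)],[-np.sin(yaw),np.cos(yaw)]]);return (R@d).round(1)
rk=np.array([.6075,-.001,0]);tr=np.array([.5745,.243,0])
for n,c in[('bottle',(T(361,67,.079),S(229,430,.079))),('vial',(T(425,73,.074),S(256,356,.074)))]:
    print(n,[inf(x,rk,np.pi-.065) for x in c])
print('large',[inf(x,tr,.065) for x in(T(157,114,.039),S(257,352,.039,190))],'small',[inf(x,tr,.065) for x in(T(59,124,.039),S(236,550,.039,190))])
for x in(T(703,89,.054),S(347,91,.054)): print('cap',(x-[.587,-.273,0])[:2]*1000)
print('cups',T(243,179,.022),S(405,240,.022,190),T(533,166,.022),S(433,309,.022))
```

```text
bottle [array([  2.6, -21.3]), array([  1.2, -23.7])]
vial [array([ 4.2, 32.9]), array([ 2. , 30.9])]
large [array([  1.6, -42.3]), array([ -1.3, -41.7])] small [array([ 0.1, 43.8]), array([ 0.5, 45.4])]
cap [-0.0669  0.5273]
cap [-0.7757 -0.5012]
cups [0.5225 0.128  0.022 ] [0.5223 0.1316 0.022 ] [ 0.5287 -0.1277  0.022 ] [ 0.5281 -0.1239  0.022 ]
```

Every position is well inside its limits, and the top-cap points agree with the floor heights, which means the items are upright. Handing in.

```bash
python3 -c "
from station import ctrl
print(ctrl.hand_in()); print(ctrl.sense()['time_s'])"
```

```text
the job is handed in; nothing more can be done
None
the job is handed in; nothing more can be done
```

All five things are in their places and I handed the job in at about 46 s of the 131 s allowed. The hand-in gives no verdict, so the result rests on my last camera checks.

| Item | Position in the last pictures (both views) | Limit |
|---|---|---|
| Wide bottle, larger bay | x 1–3 mm, y −21 to −24 mm | x ±16, y −41 to −9 |
| Slim vial, smaller bay | x 2–4 mm, y 31–33 mm | x ±23, y 20 to 48 |
| Large slide box, tray | x within 2 mm, y −42 mm | x ±46, y ±68 |
| Small slide box, tray | x within 1 mm, y 44–45 mm | x ±46, y ±68 |
| Light cap, dish | within 1 mm of the dish centre | 32 mm |

- **Upright and seated:** the bottle, vial and cap look upright. Both boxes lie flat, label up and apart, on the tray floor. I judged tilt and floor height by eye and by agreement between the two views, not by measuring them directly.
- **Sample cups:** both are within about 2 mm of where they started, as seen in the same view.
- **Arm:** it ended raised clear of everything, with the gripper open.

**Checks that disagreed:**
- **Fingertip height:** with the gripper open, the fingertips were about 40–50 mm above the reported TCP, where the description suggests about 13 mm. My first grip on the light cap therefore caught only its narrow top. I reopened, regripped lower, and set later grip heights from the pictures.
- **Camera views:** the two views differed by 2–4 mm for most things, mainly in y, and by about 5–8 mm for the tray and dish. I used the averages.

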